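Set the spice mill and lay out the dried beef

ROBOT

A 6-joint arm with a two-finger parallel gripper is mounted at the origin on the work surface. World frame = base frame: x ahead of the robot, y to its left, z up, the work surface at z = 0. Lengths are in mm, angles in degrees, forces in N, time in s.
With the tool pointing down it reaches from about 350 to 850 mm from the base axis. Payload 8.1 kg.
Tool frame: the origin (TCP) lies at the centre of the arm's flange, where the gripper is bolted on; the fingertips stand 173 mm ahead of it and the grasp point (between the pads) lies 155 mm ahead of it; z points along the fingers, y is the line along which they close (so a half turn about z gives the same grasp; the last joint's range is limited). The gripper opens to 85 mm and grips with 20 to 120 N. Pads are 22 mm wide; open, the fingers measure 114 mm over their backs; the gripper's body (76 mm by 85 mm) begins 54 mm behind the grasp point. The pads swing forward as they close: fully open they stand 13 mm farther back than shut.
Start: joints at [-76.627, 7.471, 85.268, -0, 87.261, -4.893], TCP at [188.077, -569.767, 404.692] pointing down, gripper open.
Joint ranges: [-169.43, 169.43], [-51.17, 129.36], [1.28, 143.12], [-76.62, 256.62], [0, 156.53], [-152.29, 152.29]. Speed limits (degrees/s): [136.94, 136.94, 159.86, 180, 180, 180].

INTERFACE

Orientations are given as [roll, pitch, yaw] about the fixed x, y, z axes, in that order (R = Rz(yaw) Ry(pitch) Rx(roll)).
In Python, from bench import * gives the robot as it stands.
- The arm moves only by the shell command python3 -m jog 'ROWS' [FORCE]. ROWS is text: rows parted by semicolons, each of 7 numbers parted by spaces: the shift along the tool's x, y, z scaled (see below), then the turn, a rotation vector about the tool's x, y, z scaled (see below), then the closure, from -1 (fully open) to 1 (shut). In form: tx ty tz wx wy wz hand; .... A call has 1 to 5 rows; each row shifts and turns the commanded pose from where the row before left it, along the tool's axes as they then stand; what a row does not reach is not made up. The controller multiplies each number of a shift by 0.1 m and each number of a turn by 60 degrees. A row lasts 1/8 s, in which the tool goes at most 62.5 mm and 10.7 degrees, less where a joint would pass 70% of its speed; a pose out of reach is approached as far as the arm can. A call with a number of a shift or a turn outside -1 to 1 is refused whole. A call with a gripper value outside its range is refused whole. The fingers move at their own pace and stop on an object; FORCE is the grip in N (left out, the last holds). Time passes only in rows, so rows that do not move let the fingers close. It gives the time, the measured TCP pose, the force, the opening and the grip force at its end, in the units of the state.
- sense(): the state, without advancing time (a new reading comes with each control period).
- snapshot(name): name is "scene" or "top"; returns a dict with "img" (400x640x3 uint8, red, green, blue), "fx", "fy", "cx", "cy" (pixels), "extrinsics" (4x4, takes a point from camera to world coordinates). Camera axes: x right, y down, z forward; pixel columns grow to the right and rows downward; lengths in mm; the calibration is good to about 2 mm. A picture is of the moment at which its call begins. There is no depth.
- hand_in(): hands the job in; it is judged then, once.
The state is a dict: "time": time; "joint_pos": joint angles; "qd": joint speeds; "joint_efforts": joint torques, N m; "tool_pos": TCP position; "tcp_rot": TCP orientation; "ft_force": force on the tool from outside, world axes, zero at the start; "wrist_torque": the same for the moment, N m; "finger_gap": finger opening in mm; "grip_force": force on a finger pad.
Only numpy, scipy, OpenCV 4.12 (cv2) and the standard library are available. Lean on these libraries where they do the work, as an engineer would, in place of code of your own. Each camera call takes 0.05 s, during which the arm holds its last target. There are 200 camera calls.

TASK

Get the seasoning station ready: turn the ribbed ring on top of the spice mill clockwise until the burrs touch and it stops, back it off three clicks (there are twelve clicks to a turn) and let go of it, and put the cap on the mill's mouth. Slide the catch pan along the counter until it sits squarely under the mill's spout with its handle pointing straight out in front, and slide every slab of dried beef onto the white mat, each one wholly on it and lying the same way as the mat's long side. The slabs shed their spice crust if they are picked up, so slide them and the pan flat along the counter without lifting them, and leave the jars, shaker, tin, bowl and spoon as they are.

Things in the scene. Friction and masses are not known exactly. Their poses are not given: they have to be found in the camera images.
- mill: Grey burr spice mill, fixed. Origin on the counter under its vertical axis; front (spout side) is its -x. Column 100 x 100 mm up to 152 mm, then a round head 90 mm wide up to 190 mm, then the black adjusting ring. A spout 34 mm wide sticks out of the front from the column's face (50 mm from the axis) to 115 mm from the axis; underside 68 mm above the counter.
- ring (a joint): Angle of the mill's adjusting ring, rad. 0 = burrs touch, a hard stop; grows as it opens, anticlockwise seen from above (clockwise closes); at most 5.6. It clicks into a notch at every multiple of 0.5236 rad (12 to a turn) and, let go, settles into the nearest; three clicks = 1.571. Turning takes about 0.1 N m. At 0 the white line on the ring stands at the dot on the mill's front (-x) side.
- mill_axis (a point): Point on the ring's vertical axis at the ring's mid-height, 204 mm above the counter. The ring is black, ribbed and round: 60 mm wide from 190 to 210 mm above the counter, 57 mm wide up to 218 mm. Pinch it across its diameter from above, in any direction.
- mill_mouth (a point): Centre of the ring's open mouth, at the ring's top, 218 mm above the counter. The mouth is 41 mm wide.
- outlet (a point): Middle of the underside of the spout, 95 mm in front of the mill's axis and 68 mm above the counter.
- cap: Loose cap of the mill's mouth, standing upright on the counter. Origin at the centre of its underside. A plug of 34 mm diameter, 6 mm high, goes into the mouth; above it a black disc of 58 mm diameter, 6 mm thick, lies on the ring; on top an aluminium knob of 20 mm diameter from 12 to 40 mm above the origin. On the mill its origin is 212 mm above the counter.
- cap_knob (a point): Point on the axis of the cap's knob, 28 mm above the cap's underside.
- pan: Loose steel catch pan, open box 80 (x) x 70 (y) x 22 mm high, walls 4 mm. Origin at the centre of its underside. A wooden handle (16 mm wide in y, 4 to 18 mm above the counter) points along its -x, from x = -40 to -115 mm. In place its centre is under the outlet and its handle points to the mill's front; the mill's column stops it about 5 mm past that.
- pan_handle (a point): Point in the middle of the pan's handle, 90 mm from the pan's centre and 11 mm above the counter; grip across y here.
- slab1: Slab of hard air-dried beef, dark brown block 80 (x) x 42 (y) x 24 mm high, may be absent (two to four are there). Origin at the centre of its underside.
- slab2: Slab of hard air-dried beef, dark brown block 80 (x) x 42 (y) x 24 mm high, may be absent (two to four are there). Origin at the centre of its underside.
- slab3: Slab of hard air-dried beef, dark brown block 80 (x) x 42 (y) x 24 mm high, may be absent (two to four are there). Origin at the centre of its underside.
- slab4: Slab of hard air-dried beef, dark brown block 80 (x) x 42 (y) x 24 mm high, may be absent (two to four are there). Origin at the centre of its underside.
- mat: White mat 250 (x) x 190 (y) mm, fixed, only 1 mm thick: slabs slide onto it without a step. Origin at its centre on the counter. It takes four slabs in two rows of two, all along its x.
- jar_a: Amber glass spice jar, 52 mm wide, 85 mm high, origin at the centre of its underside; not to be disturbed.
- jar_b: Amber glass spice jar, 52 mm wide, 85 mm high, origin at the centre of its underside; not to be disturbed.
- shaker: Aluminium shaker, 46 mm wide, 92 mm high, origin at the centre of its underside; not to be disturbed.
- tin: Steel tin, 68 mm wide, 75 mm high, origin at the centre of its underside; not to be disturbed.
- bowl: White bowl, 100 mm wide, 42 mm high, origin at the centre of its underside; not to be disturbed.
- spoon: Spoon 170 mm long lying on the counter; not to be disturbed.
Things that resemble listed ones, but are neither listed nor needed, are in the scene too. What is shaped like the slab4 but orange or turquoise is not meant.

How it is judged:
By the outcome, as a careful person would: the job done as asked, in the order asked, and still so for the second after the job is handed in, with the robot touching nothing.
Of slab1, slab2, slab3, slab4 only 2 to 4 are there at a start; the rules pass over those that are not, and their reading is None.
At some moment in a run one of slab1, slab2, slab3, slab4, pan may be knocked a few centimetres aside while the robot is not near it.
It also fails if it takes over 210 s, if anything falls off the work surface, if the arm or the gripper's body presses on something with over 40 N, if the wrist force passes 120 N, or if a joint passes its speed limit or range.

## Working session

There is one attempt and no reset: what is moved stays moved. The work goes in short steps, Python scripts to look and compute and a shell command to move; the robot and the scene stay as the last step left them, time stands still between calls to the robot, and variables do not carry over. Pictures are saved under pics/ and viewed, at most 14 in all, crops included, and the job is handed in when it is done.

```bash
ls; mkdir -p pics
python3 - <<'E'
from bench import *
import cv2
s=sense();print(s)
for n in("scene","top"):
    d=snapshot(n);cv2.imwrite(f"pics/{n}0.png",d["img"][:,:,::-1]);print(n,d["fx"],d["fy"],d["cx"],d["cy"],d["extrinsics"])
E
```

```text
pics
{'time': 0.0, 'joint_pos': array([-7.66259431e+01,  7.51469354e+00,  8.53306761e+01, -7.95628002e-04,
        8.72637429e+01, -4.89297716e+00]), 'qd': array([-0.00811848,  0.02592063, -0.07972433, -0.01732943, -0.00686534,
       -0.05000552]), 'joint_efforts': array([-6.83418803e-04, -5.69390273e+01, -5.00553668e+01, -3.03683009e-04,
        1.45418869e-02,  1.95795047e-05]), 'tool_pos': array([ 188.03045715, -569.51853582,  403.63508205]), 'tcp_rot': array([-1.79891217e+02, -8.51497232e-03,  1.82670647e+01]), 'ft_force': array([-0.51657327, -0.14820111,  0.04482166]), 'wrist_torque': array([ 0.03509478, -0.01490155, -0.0079953 ]), 'grip_force': 0.0, 'finger_gap': 85.45446139955327}
scene 398.20277542582664 398.20277542582664 323.16525737601245 201.52053791819435 [[-8.60633265e-01  3.17247748e-01 -3.98326812e-01  1.00821733e+03]
 [ 5.09224773e-01  5.35074217e-01 -6.74081384e-01  7.67936448e+02]
 [-7.16393896e-04 -7.82974743e-01 -6.22053083e-01  8.98435506e+02]
 [ 0.00000000e+00  0.00000000e+00  0.00000000e+00  1.00000000e+00]]
top 431.49334162966056 431.49334162966056 319.84744141608707 195.30738610679077 [[ 4.81708463e-04 -9.94570232e-01  1.04066425e-01  3.94722118e+02]
 [-9.99988329e-01 -9.79363596e-04 -4.73104597e-03 -7.36729461e+01]
 [ 4.80727636e-03 -1.04062931e-01 -9.94559097e-01  1.23150008e+03]
 [ 0.00000000e+00  0.00000000e+00  0.00000000e+00  1.00000000e+00]]
```

View pics/top0.png

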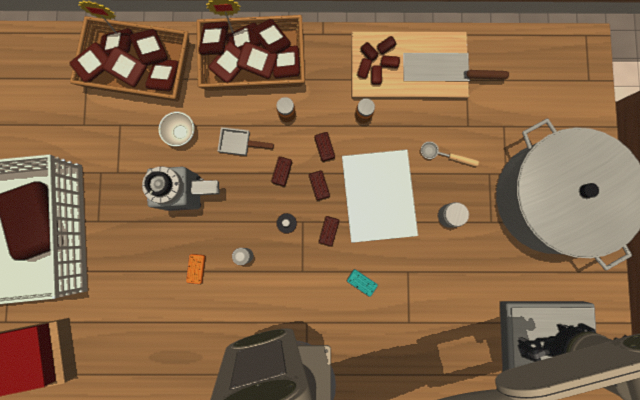

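View pics/scene0.png

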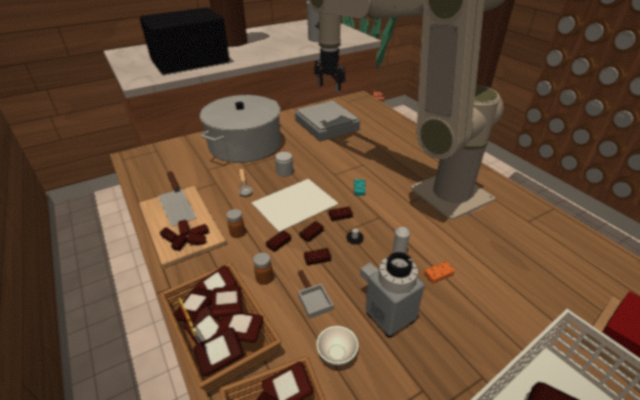

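```bash
cat > h.py <<'E'
from bench import *
import cv2, numpy as np
def cam(n): 
    d=snapshot(n); return d
def pix(d,u,v,z):
    E=d["extrinsics"]; r=E[:3,:3]@np.array([(u-d["cx"])/d["fx"],(v-d["cy"])/d["fy"],1]); t=(z-E[2,3])/r[2]
    return (E[:3,3]+t*r)
def proj(d,p):
    E=d["extrinsics"]; c=np.linalg.inv(E)@np.r_[p,1]; return np.array([d["fx"]*c[0]/c[2]+d["cx"],d["fy"]*c[1]/c[2]+d["cy"]])
def rect(d,mask,z):
    """pixels of a mask -> oriented box (mm) at height z"""
    c=max(cv2.findContours(mask.astype(np.uint8),0,2)[0],key=cv2.contourArea)
    ys,xs=np.nonzero(mask); P=np.array([pix(d,x,y,z)[:2] for x,y in zip(xs,ys)])
    m=P.mean(0); w,V=np.linalg.eigh(np.cov((P-m).T)); a=V[:,1]
    return m, np.degrees(np.arctan2(a[1],a[0]))%180, np.sqrt(12*w[::-1])
def blobs(d,mask,z,lo,hi):
    n,l,st,_=cv2.connectedComponentsWithStats(mask.astype(np.uint8),connectivity=4)
    for i in range(1,n):
        if lo<=st[i,4]<=hi:
            m,a,s=rect(d,l==i,z); print("px",st[i,:2]+st[i,2:4]//2,"area",st[i,4],"xy",m.round(1),"ang",round(a,1),"size",s.round(1))
def go(x,y,z,yaw):
    """prints turn (units) then shift (units, in the turned tool frame)"""
    s=sense(); p=s["tool_pos"]; y0=s["tcp_rot"][2]; dy=(yaw-y0+180)%360-180
    a=np.radians(yaw); e=np.array([x,y,z])-p
    t=[e[0]*np.cos(a)+e[1]*np.sin(a), e[0]*np.sin(a)-e[1]*np.cos(a), -e[2]]
    print("pos",p.round(1),"rot",s["tcp_rot"].round(1),"| wz",round(-dy/60,3),"then t",(np.array(t)/100).round(3),"j6",s["joint_pos"][5].round(1))
E
python3 - <<'E'
from h import *
d=cam("top"); img=d["img"]; hsv=cv2.cvtColor(img,cv2.COLOR_RGB2HSV); 
for u,v in((283,171),(320,185),(188,270),(287,223),(380,195),(228,140),(258,145),(240,200)): print((u,v),img[v,u],hsv[v,u])
dark=(hsv[...,2]<95); dark[:115]=0; dark[300:]=0; dark[:,:265]=0; dark[:,350:]=0
print("dark"); blobs(d,dark,20,40,900)
w=(hsv[...,1]<50)&(hsv[...,2]>190)
print("white"); blobs(d,w,0,100,9000)
for p in((160,184),): print(pix(d,*p,218))
cr=img[100:300,130:390]; cv2.imwrite("pics/topz.png",cv2.resize(cr,None,fx=3,fy=3,interpolation=cv2.INTER_CUBIC)[:,:,::-1])
d=cam("scene");cr=d["img"][200:340,260:440]; cv2.imwrite("pics/scz.png",cv2.resize(cr,None,fx=4,fy=4,interpolation=cv2.INTER_CUBIC)[:,:,::-1])
E
```

```text
(283, 171) [80 42 35] [  5 143  80]
(320, 185) [67 37 25] [  9 160  67]
(188, 270) [206 112  40] [ 13 205 206]
(287, 223) [212 201 181] [ 19  37 212]
(380, 195) [213 218 203] [ 40  18 218]
(228, 140) [180 171 155] [ 19  35 180]
(258, 145) [98 61 38] [ 12 156  98]
(240, 200) [138  99  62] [ 15 140 138]
dark
px [287 120] area 139 xy [741.9  14.6] ang 87.6 size [42.  29.4]
px [325 147] area 399 xy [661.5 -92.5] ang 16.6 size [82.5 41.4]
px [278 172] area 430 xy [589.2  30.1] ang 163.8 size [80.8 46.1]
px [319 186] area 402 xy [550.4 -76.9] ang 17.7 size [82.8 42. ]
px [286 223] area 278 xy [443.   14.2] ang 28.7 size [53.8 52.1]
px [329 231] area 404 xy [ 421.5 -104.1] ang 164.2 size [80.2 41.3]
white
px [271  35] area 207 xy [1005.9   67.3] ang 84.7 size [47.2 41. ]
px [211  36] area 183 xy [1001.9  244.8] ang 113.8 size [47.1 36.6]
px [241  39] area 132 xy [993.7 155.9] ang 126.4 size [41.5 30.4]
px [112  42] area 118 xy [981.8 539.4] ang 136.4 size [39.6 27.8]
px [148  45] area 233 xy [972.9 432.7] ang 89.7 size [51.3 41.9]
px [257  59] area 267 xy [929.9 108.2] ang 179.1 size [52.9 46.2]
px [89 62] area 252 xy [921.2 603.7] ang 37.8 size [52.9 43.1]
px [227  61] area 238 xy [922.8 194.1] ang 28.8 size [50.6 42.5]
px [285  59] area 191 xy [930.   23.2] ang 105.6 size [49.  35.6]
px [124  66] area 277 xy [908.4 501.9] ang 179.6 size [52.  48.4]
px [161  72] area 193 xy [889.2 390.4] ang 101.3 size [48.3 36.3]
px [180 132] area 240 xy [708.9 328.4] ang 131.9 size [46.9 45.3]
px [380 196] area 5671 xy [ 523.  -249.7] ang 5.8 size [249.  189.1]
px [ 27 229] area 2832 xy [352.4 750.6] ang 4.1 size [398.5 165.3]
px [204 187] area 258 xy [547.6 255.6] ang 97.4 size [64.  34.2]
px [457 214] area 365 xy [ 470.6 -472. ] ang 169.1 size [53.9 53.2]
[527.27400518 299.38935695 218.        ]
```

View pics/topz.png

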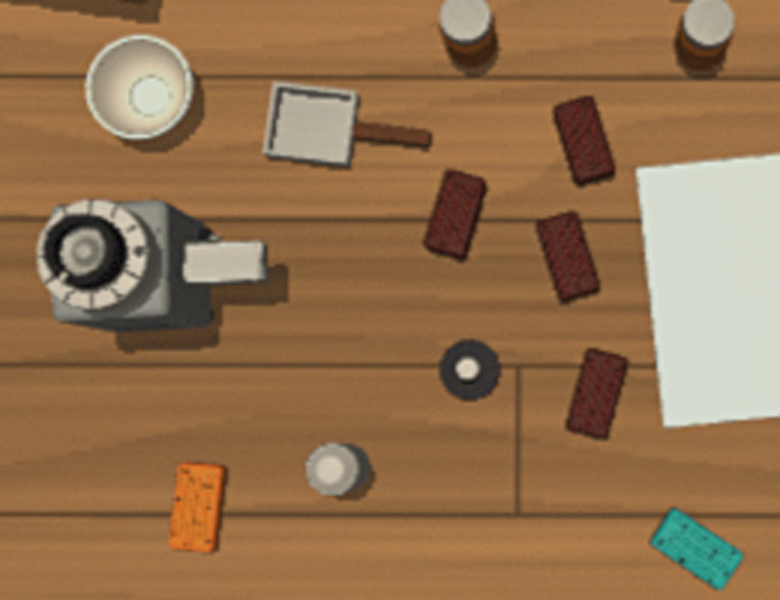

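View pics/scz.png

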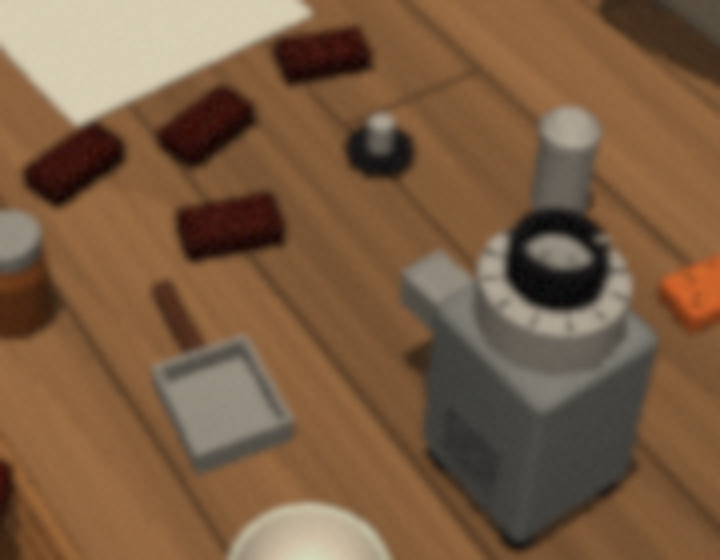

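```bash
cat > mill.py <<'E'
from h import *
from scipy.optimize import least_squares
def circ(c,r,z,n=60):
    t=np.linspace(0,2*np.pi,n); return [np.r_[c[0]+r*np.cos(a),c[1]+r*np.sin(a),z] for a in t]
def overlay(d,cx,cy,yaw,sc,box,fn,extra=()):
    x0,y0,x1,y1=box; im=cv2.resize(d["img"][y0:y1,x0:x1],None,fx=sc,fy=sc,interpolation=cv2.INTER_CUBIC)[:,:,::-1].copy()
    def poly(P,col):
        q=np.array([(proj(d,p)+.5-[x0,y0])*sc for p in P]).round().astype(np.int32); cv2.polylines(im,[q],False,col,1)
    for r,z in((28.5,218),(45,190),(20.5,218)): poly(circ((cx,cy),r,z),(0,255,0))
    R=np.array([[np.cos(yaw),-np.sin(yaw)],[np.sin(yaw),np.cos(yaw)]])
    L=lambda x,y,z: np.r_[R@[x,y]+[cx,cy],z]
    for z in(0,152): poly([L(50,50,z),L(-50,50,z),L(-50,-50,z),L(50,-50,z),L(50,50,z)],(0,0,255))
    poly([L(-50,17,68),L(-115,17,68),L(-115,-17,68),L(-50,-17,68)],(255,0,0))
    for P in extra: poly(P,(255,0,255))
    cv2.imwrite(fn,im)
def measure(dt,ds,g):
    out=[]
    for d in(dt,ds):
        h=cv2.cvtColor(d["img"],cv2.COLOR_RGB2HSV); c=proj(d,[*g,204]); yy,xx=np.mgrid[:400,:640]
        m=((h[...,2]<75)&(np.hypot(xx-c[0],yy-c[1])<22)).astype(np.uint8)
        cs=max(cv2.findContours(m,0,1)[0],key=cv2.contourArea); out.append(cs[:,0].astype(float))
    return out
E
python3 - <<'E'
from mill import *
dt,ds=cam("top"),cam("scene"); g=[530,298]
cs=measure(dt,ds,g)
# silhouette of the ring cylinder: hull of circles r30 z190, z210, r28.5 z218; match hull bounding boxes
def res(p):
    o=[]
    for d,c in zip((dt,ds),cs):
        P=np.array([proj(d,q) for r,z in((30,191),(30,210),(28.5,218)) for q in circ(p,r,z)])
        o+=list(P.min(0)-(c.min(0)-.5))+list(P.max(0)-(c.max(0)+.5))
    return o
s=least_squares(res,g); print(s.x,np.round(s.fun,1))
for z,p in((12,0),):
  for d in(dt,ds):
    h=cv2.cvtColor(d["img"],cv2.COLOR_RGB2HSV); c=proj(d,[443,14,12]); yy,xx=np.mgrid[:400,:640]
    near=np.hypot(xx-c[0],yy-c[1])<18
    m=near&(h[...,2]<75); k=near&(h[...,1]<90)&(h[...,2]>140)
    ys,xs=np.nonzero(m|k); print("disc bbox c",xs.min(),xs.max(),ys.min(),ys.max(), pix(d,(xs.min()+xs.max())/2,(ys.min()+ys.max())/2,9))
    ys,xs=np.nonzero(k); print("knob",xs.min(),xs.max(),ys.min(),ys.max(),pix(d,xs.mean(),ys.mean(),38),pix(d,xs.mean(),ys.mean(),28))
overlay(dt,*s.x,np.radians(96),5,(130,150,260,230),"pics/ovt.png",[circ((441,14),29,12)])
overlay(ds,*s.x,np.radians(96),5,(340,220,440,340),"pics/ovs.png",[circ((441,14),29,12)])
a=cv2.imread("pics/ovt.png");b=cv2.imread("pics/ovs.png")
b=b[:,:]; H=max(a.shape[0],b.shape[0]); f=np.zeros((600,800,3),np.uint8)
a=cv2.resize(a,(450,277)); b=cv2.resize(b,(350,420)); f[:277,:450]=a; f[:420,450:]=b; cv2.imwrite("pics/ov.png",f[:420])
E
```

```text
[530.04366802 308.9889472 ] [-0.6 -0.7  1.   0.1 -0.6 -0.4  1.2  0.2]
disc bbox c 277 296 213 232 [445.19931312  14.81451055   9.        ]
knob 282 288 220 225 [443.80246438  16.22388287  38.        ] [444.21369474  16.977103    28.        ]
disc bbox c 346 362 229 244 [445.50106959  11.41103777   9.        ]
knob 353 358 229 231 [443.76250605  13.1302803   38.        ] [437.20239988   4.35790675  28.        ]
```

View pics/ov.png

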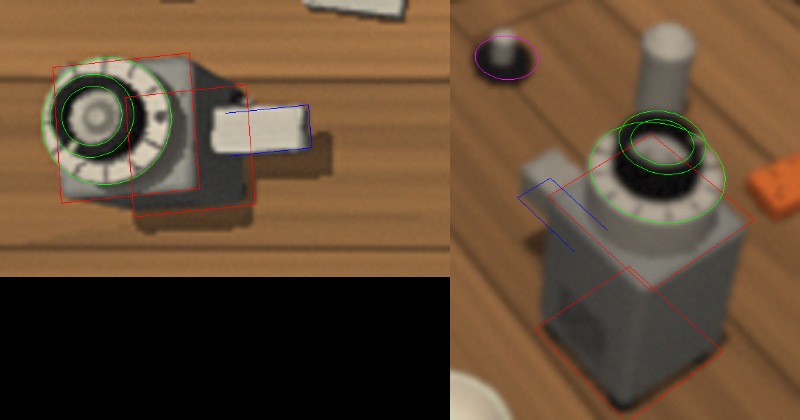

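```bash
cat > fit.py <<'E'
from mill import *
def edgefit(d,curves,x0,sign=1):
    """maximise mean gradient along normals of projected curves(x)"""
    g=cv2.GaussianBlur(d["img"].max(2).astype(np.float32),(0,0),.8)
    gx=cv2.Sobel(g,cv2.CV_32F,1,0);gy=cv2.Sobel(g,cv2.CV_32F,0,1)
    def cost(x):
        tot=0
        for P,w in curves(x):
            q=np.array([proj(d,p) for p in P],np.float32); t=np.gradient(q,axis=0); n=np.c_[t[:,1],-t[:,0]]; n/=np.linalg.norm(n,axis=1)[:,None]
            m=q[:,:,None].transpose(0,2,1)
            sx=cv2.remap(gx,m,None,cv2.INTER_LINEAR)[:,0];sy=cv2.remap(gy,m,None,cv2.INTER_LINEAR)[:,0]
            tot-=w*np.mean(np.clip((sx*n[:,0]+sy*n[:,1]) if w!=9 else abs(sx*n[:,0]+sy*n[:,1]),-150,150)) 
        return tot
    return cost
def seg(a,b,n=25): return [np.array(a)+(np.array(b)-a)*t for t in np.linspace(0.05,.95,n)]
E
python3 - <<'E'
from fit import *
from scipy.optimize import minimize
dt,ds=cam("top"),cam("scene")
def curves(x):
    c=x[:2];y=x[2];R=np.array([[np.cos(y),-np.sin(y)],[np.sin(y),np.cos(y)]])
    L=lambda a,b,z: np.r_[R@[a,b]+c,z]
    return c,L
out=[]
for nm,d in(("top",dt),("scene",ds)):
    def cv(x):
        c,L=curves(x); C=[(circ(c,45,190),9),(circ(c,28.5,218),9)]
        if nm=="top": C+=[(seg(L(-50,-50,0),L(-50,50,0)),9),(seg(L(-50,-50,152),L(-50,50,152)),9),(seg(L(50,-50,152),L(-50,-50,152)),9),(seg(L(-50,50,152),L(0,50,152)),9)]
        else: C+=[(seg(L(50,50,0),L(50,50,152)),9),(seg(L(50,50,0),L(50,-50,0)),9),(seg(L(50,50,0),L(-50,50,0)),9),(seg(L(50,50,152),L(-50,50,152)),9),(seg(L(50,-50,152),L(50,50,152)),9)]
        return C
    cost=edgefit(d,cv,None)
    best=min((minimize(cost,[a,b,np.radians(w)],method="Nelder-Mead",options=dict(initial_simplex=[[a,b,np.radians(w)],[a+3,b,np.radians(w)],[a,b+3,np.radians(w)],[a,b,np.radians(w+4)]])) for a in(524,530,536) for b in(300,306,312) for w in(90,96)),key=lambda r:r.fun)
    print(nm,best.x[:2],np.degrees(best.x[2]),best.fun); out.append(best.x)
    def only(x): return [(circ(x[:2],45,190),9),(circ(x[:2],28.5,218),9)]
    b2=min((minimize(edgefit(d,only,None),[a,b],method="Nelder-Mead") for a in(526,530,534) for b in(302,306,310)),key=lambda r:r.fun); print("circles",b2.x,b2.fun)
    def cap(x): return [(circ(x[:2],29,12),9),(circ(x[:2],10,40),9)]
    b3=min((minimize(edgefit(d,cap,None),[a,b],method="Nelder-Mead") for a in(442,446) for b in(11,16)),key=lambda r:r.fun); print("cap",b3.x,b3.fun)
m=np.mean(out,0)
overlay(dt,*out[0],5,(130,150,260,230),"pics/a.png"); overlay(ds,*out[1],5,(340,220,440,340),"pics/b.png")
f=np.zeros((420,800,3),np.uint8); f[:277,:450]=cv2.resize(cv2.imread("pics/a.png"),(450,277)); f[:,450:]=cv2.resize(cv2.imread("pics/b.png"),(350,420)); cv2.imwrite("pics/ov2.png",f)
E
```

```text
top [530.20531839 308.92380822] 94.339731769474 -5621.9423828125
circles [528.66901701 306.74725588] -2161.47509765625
cap [444.7625    13.853125] -2700.0
scene [532.18243039 307.70735759] 95.42760026306293 -5242.30908203125
circles [530.17401722 307.19868013] -1967.630126953125
cap [447.18959926  16.19060267] -2314.05712890625
```

View pics/ov2.png

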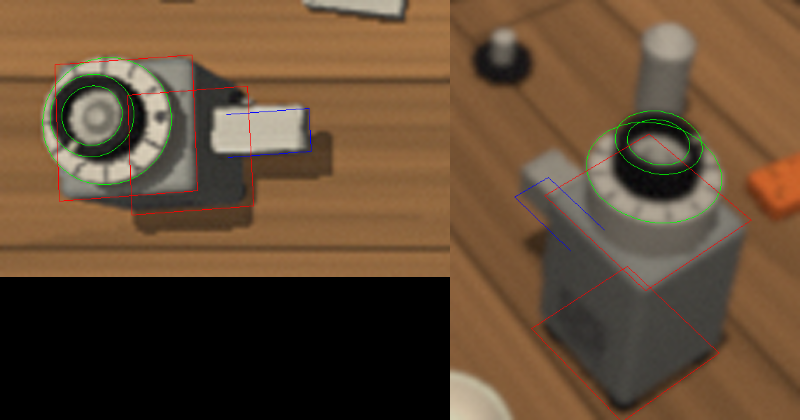

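Mill axis ≈ (529.5, 307), yaw ≈ 95°, front toward −y; cap ≈ (446, 15); four dark slabs; the ring line is about 225° open. Moving over the mill and turning the wrist to the start of its range.

```bash
python3 -m jog '.375 -.453 0 0 0 0 -1;.375 -.453 0 0 0 0 -1;.375 -.453 0 0 0 0 -1;.375 -.453 0 0 0 0 -1;.375 -.453 0 0 0 0 -1' 30
python3 -m jog '.375 -.453 0 0 0 0 -1;.375 -.453 0 0 0 0 -1;.375 -.453 0 0 0 0 -1;.375 -.453 0 0 0 0 -1;.375 -.453 0 0 0 0 -1'
python3 -m jog '.375 -.453 0 0 0 0 -1;.375 -.453 0 0 0 0 -1;.375 -.453 0 0 0 0 -1;.375 -.453 0 0 0 0 -1;.375 -.453 0 0 0 0 -1'
python3 -m jog '.375 -.453 0 0 0 0 -1;0 0 0 0 0 -.17 -1;0 0 0 0 0 -.17 -1;0 0 0 0 0 -.17 -1;0 0 0 0 0 -.17 -1'
python3 -c "from h import *;go(529.5,307,404,-100)"
```

```text
time: 1.02
tool_pos: [295.4, -294.2, 404.9]
tcp_rot: [180.0, -0.0, 18.2]
ft_force: [0.6, -0.6, 0.0]
finger_gap: 85.5
grip_force: 0.0
time: 1.65
tool_pos: [402.4, -20.1, 405.2]
tcp_rot: [180.0, -0.1, 18.3]
ft_force: [0.9, 0.4, -0.6]
finger_gap: 85.1
grip_force: 0.0
time: 2.28
tool_pos: [509.7, 253.9, 404.8]
tcp_rot: [180.0, -0.0, 18.3]
ft_force: [1.4, -0.6, 0.2]
finger_gap: 85.4
grip_force: 0.0
time: 2.9
tool_pos: [530.7, 306.7, 404.6]
tcp_rot: [-180.0, 0.0, 59.4]
ft_force: [0.6, -0.8, -0.3]
finger_gap: 85.2
grip_force: 0.0
pos [530.7 306.7 404.6] rot [-180.     0.    59.4] | wz 2.657 then t [-0.001  0.012  0.006] j6 55.8
```

```bash
for i in 1; do python3 -m jog '0 0 0 0 0 -.17 -1;0 0 0 0 0 -.17 -1;0 0 0 0 0 -.17 -1;0 0 0 0 0 -.17 -1;0 0 0 0 0 -.17 -1'
python3 -m jog '0 0 0 0 0 -.17 -1;0 0 0 0 0 -.17 -1;0 0 0 0 0 -.17 -1;0 0 0 0 0 -.17 -1;0 0 0 0 0 -.17 -1'
python3 -m jog '0 0 0 0 0 -.17 -1;0 0 0 0 0 -.17 -1;0 0 0 0 0 -.17 -1;0 0 0 0 0 -.17 -1;0 0 0 0 0 -.17 -1'
python3 -m jog '0 0 0 0 0 -.17 -1;0 0 0 0 0 -.17 -1;0 0 0 0 0 -.17 -1;0 0 0 0 0 -.17 -1;0 0 0 0 0 0 -1'; done | tail -6
python3 -c "from h import *;go(529.5,307,366,-106)"
```

```text
time: 5.4
tool_pos: [530.7, 306.6, 404.7]
tcp_rot: [180.0, -0.0, -107.2]
ft_force: [0.3, 1.0, -0.9]
finger_gap: 85.5
grip_force: 0.0
pos [530.7 306.6 404.7] rot [ 180.    -0.  -107.2] | wz -0.02 then t [-0.001  0.013  0.387] j6 -137.6
```

```bash
python3 -m jog '0 .01 .14 0 0 0 -1;0 0 .15 0 0 0 -1;0 0 .14 0 0 0 -1;0 0 0 0 0 0 1;0 0 0 0 0 0 1' 30
python3 -m jog '0 0 0 0 0 0 1;0 0 0 0 0 0 1;0 0 0 0 0 0 1;0 0 0 0 0 0 1;0 0 0 0 0 0 1'
python3 -c "from h import *;s=sense();print(s['wrist_torque'],s['finger_gap']);go(529.5,307,361,-107)"
```

```text
time: 6.02
tool_pos: [529.8, 306.6, 361.4]
tcp_rot: [180.0, -0.0, -107.2]
ft_force: [2.3, -0.1, -6.1]
finger_gap: 58.9
grip_force: 37.3
time: 6.65
tool_pos: [529.8, 306.6, 361.4]
tcp_rot: [180.0, -0.0, -107.1]
ft_force: [2.9, -3.5, -8.2]
finger_gap: 58.6
grip_force: 37.1
[-0.58746537 -0.45386965 -0.03432967] 58.57587725270134
pos [529.8 306.6 361.4] rot [ 180.    -0.  -107.1] | wz -0.002 then t [-0.003  0.004  0.004] j6 -137.6
```

```bash
python3 -m jog '0 0 0 0 0 .15 1;0 0 0 0 0 .15 1;0 0 0 0 0 .15 1;0 0 0 0 0 .15 1;0 0 0 0 0 .15 1' 
python3 -c "from h import *;s=sense();print(s['wrist_torque'],s['tcp_rot'][2])"
python3 -m jog '0 0 0 0 0 .15 1;0 0 0 0 0 .15 1;0 0 0 0 0 .15 1;0 0 0 0 0 .15 1;0 0 0 0 0 .15 1' 
python3 -c "from h import *;s=sense();print(s['wrist_torque'],s['tcp_rot'][2])"
python3 -m jog '0 0 0 0 0 .15 1;0 0 0 0 0 .15 1;0 0 0 0 0 .15 1;0 0 0 0 0 .15 1;0 0 0 0 0 .15 1' 
python3 -c "from h import *;s=sense();print(s['wrist_torque'],s['tcp_rot'][2])
d=cam('top');cv2.imwrite('pics/r1.png',cv2.resize(d['img'][140:250,120:300],None,fx=4,fy=4)[:,:,::-1])"
```

```text
time: 7.28
tool_pos: [528.0, 308.3, 361.3]
tcp_rot: [179.8, -0.2, -152.3]
ft_force: [-9.4, 5.5, -4.7]
finger_gap: 58.8
grip_force: 37.5
[0.58363588 1.42770778 0.09313953] -152.32512130176033
time: 7.9
tool_pos: [527.6, 310.5, 361.4]
tcp_rot: [179.7, -0.3, 162.8]
ft_force: [-6.3, 20.0, -9.6]
finger_gap: 58.8
grip_force: 37.2
[2.80793307 1.12234355 0.0976934 ] 162.77500154794103
time: 8.52
tool_pos: [528.7, 312.3, 361.5]
tcp_rot: [179.6, -0.6, 117.8]
ft_force: [8.3, 32.2, -19.9]
finger_gap: 58.7
grip_force: 36.5
[ 4.96956356 -0.94686085  0.13164554] 117.82535842436052
```

View pics/r1.png

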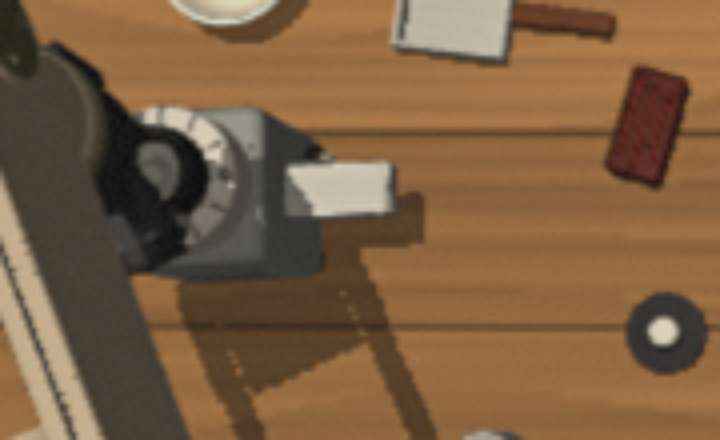

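```bash
python3 -m jog '0 0 0 0 0 0 -.3;0 0 0 0 0 0 -.3;.026 .021 0 0 0 0 -.3;0 0 0 0 0 0 1;0 0 0 0 0 0 1' 
python3 -m jog '0 0 0 0 0 0 1;0 0 0 0 0 0 1;0 0 0 0 0 0 1;0 0 0 0 0 0 1'
python3 -m jog '0 0 0 0 0 .15 1;0 0 0 0 0 .15 1;0 0 0 0 0 .15 1;0 0 0 0 0 .15 1;0 0 0 0 0 .15 1' 
python3 -c "from h import *;s=sense();print(s['wrist_torque'],s['tcp_rot'][2],s['joint_pos'][5])"
```

```text
time: 9.2
tool_pos: [529.2, 313.4, 361.4]
tcp_rot: [179.9, -0.4, 118.0]
ft_force: [-0.0, 16.2, -11.8]
finger_gap: 58.7
grip_force: 37.2
time: 9.7
tool_pos: [529.2, 313.3, 361.4]
tcp_rot: [179.9, -0.4, 118.0]
ft_force: [0.2, 16.4, -12.3]
finger_gap: 58.7
grip_force: 37.2
time: 10.32
tool_pos: [531.3, 313.4, 361.5]
tcp_rot: [179.8, -0.5, 72.7]
ft_force: [20.1, 19.9, -22.8]
finger_gap: 58.8
grip_force: 37.2
[ 3.36581276 -3.01018091  0.14392186] 72.68511314977387 42.961452263258266
```

```bash
python3 -m jog '0 0 0 0 0 0 -.8;0 0 0 0 0 0 -.8;0 0 0 0 0 0 -.8;0 0 0 0 0 0 -.8' 
python3 -c "from h import *;go(530.4,309.9,361.4,73)"
```

```text
time: 10.82
tool_pos: [530.4, 310.1, 362.2]
tcp_rot: [180.0, -0.0, 72.9]
ft_force: [0.0, 0.5, 0.2]
finger_gap: 76.4
grip_force: 0.0
pos [530.4 310.1 362.2] rot [180.   -0.   72.9] | wz -0.002 then t [-0.002  0.001  0.008] j6 42.7
```

```bash
python3 -m jog '0 0 .008 0 0 0 1;0 0 0 0 0 0 1;0 0 0 0 0 0 1;0 0 0 0 0 0 1;0 0 0 0 0 0 1' 
python3 -m jog '0 0 0 0 0 0 1;0 0 0 0 0 .1 1;0 0 0 0 0 .1 1;0 0 0 0 0 .1 1;0 0 0 0 0 0 1' 
python3 -c "from h import *;s=sense();print(s['wrist_torque'],s['tcp_rot'],s['joint_efforts'][5])"
python3 -m jog '0 0 0 0 0 .1 1;0 0 0 0 0 .1 1;0 0 0 0 0 0 1' 
python3 -c "from h import *;s=sense();print(s['wrist_torque'],s['tcp_rot'],s['joint_efforts'][5])"
python3 -m jog '0 0 0 0 0 .05 1;0 0 0 0 0 .05 1;0 0 0 0 0 0 1' 
python3 -c "from h import *;s=sense();print(s['wrist_torque'],s['tcp_rot'],s['joint_efforts'][5])"
```

```text
time: 11.45
tool_pos: [530.6, 310.0, 361.4]
tcp_rot: [179.9, -0.0, 72.9]
ft_force: [2.4, -3.5, 5.6]
finger_gap: 58.6
grip_force: 33.1
time: 12.08
tool_pos: [530.5, 310.1, 361.4]
tcp_rot: [180.0, -0.0, 54.8]
ft_force: [1.5, -1.9, 5.8]
finger_gap: 58.8
grip_force: 33.3
[-0.48847729 -0.32335644 -0.10401765] [ 1.79969197e+02 -2.89653965e-02  5.47658267e+01] 0.8424598909914494
time: 12.45
tool_pos: [530.4, 310.2, 361.4]
tcp_rot: [180.0, -0.0, 42.8]
ft_force: [0.2, -1.4, 5.9]
finger_gap: 59.0
grip_force: 33.3
[-0.51188526 -0.25103874  0.02552096] [ 1.79985862e+02 -3.12426497e-02  4.27764335e+01] 0.9155856259167194
time: 12.82
tool_pos: [530.4, 310.2, 361.4]
tcp_rot: [180.0, -0.0, 36.8]
ft_force: [0.7, -1.5, 5.9]
finger_gap: 59.1
grip_force: 33.3
[-0.48149058 -0.2264984   0.06309631] [ 1.79994232e+02 -3.17488496e-02  3.68292766e+01] 0.5071509629487991
```

```bash
Q='from h import *;s=sense();print(s["wrist_torque"][2],s["tcp_rot"][2],s["joint_efforts"][5],s["finger_gap"])'
python3 -m jog '0 0 0 0 0 .05 1;0 0 0 0 0 .05 1;0 0 0 0 0 0 1' >/dev/null;python3 -c "$Q"
python3 -m jog '0 0 0 0 0 .05 1;0 0 0 0 0 .05 1;0 0 0 0 0 0 1' >/dev/null;python3 -c "$Q"
python3 -m jog '0 0 0 0 0 .05 1;0 0 0 0 0 .05 1;0 0 0 0 0 0 1' >/dev/null;python3 -c "$Q"
python3 -m jog '0 0 0 0 0 .05 1;0 0 0 0 0 .05 1;0 0 0 0 0 0 1' >/dev/null;python3 -c "$Q"
```

```text
-0.007480929474121207 30.82676545468927 0.46381786465644836 58.92564557976046
-0.09710329160078975 24.825213601469706 0.38281948305666447 58.95175003795207
-0.0524279346856214 18.827246780204668 0.3773239441215992 58.75643019686504
0.7618702999083439 12.907682244916074 1.2274834513664246 58.595423003380056
```

```bash
Q='from h import *;s=sense();print(s["wrist_torque"][2],s["tcp_rot"][2],s["joint_efforts"][5],s["finger_gap"])
d=cam("top");cv2.imwrite("pics/r2.png",cv2.resize(d["img"][150:220,130:230],None,fx=6,fy=6)[:,:,::-1])'
python3 -m jog '0 0 0 0 0 .03 1;0 0 0 0 0 .03 1;0 0 0 0 0 0 1' >/dev/null;python3 -c "$Q"
python3 -m jog '0 0 0 0 0 .03 1;0 0 0 0 0 .03 1;0 0 0 0 0 0 1' >/dev/null;python3 -c "$Q"
```

```text
0.7157633981997653 9.233259797152913 1.020725928246975 58.77276728067576
-0.023493387045296646 5.57233139566584 0.22100417409092188 58.7541471003949
```

View pics/r2.png

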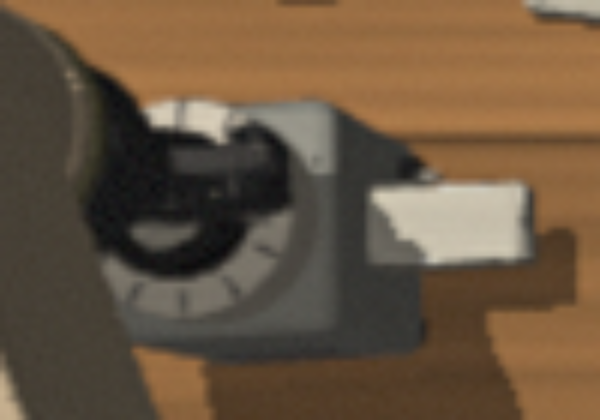

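```bash
Q='from h import *;s=sense();print(s["wrist_torque"][2],s["tcp_rot"][2],s["joint_efforts"][5],s["finger_gap"],s["tool_pos"])'
python3 -m jog '0 0 0 0 0 .03 1;0 0 0 0 0 0 1' >/dev/null;python3 -c "$Q"
python3 -m jog '0 0 0 0 0 .03 1;0 0 0 0 0 0 1' >/dev/null;python3 -c "$Q"
python3 -m jog '0 0 0 0 0 .03 1;0 0 0 0 0 0 1' >/dev/null;python3 -c "$Q"
python3 -m jog '0 0 0 0 0 .03 1;0 0 0 0 0 0 1' >/dev/null;python3 -c "$Q"
```

```text
-0.010136552059715516 3.775679714026658 0.20274418406188488 58.98632891345909 [530.03983125 310.47990648 361.16743244]
0.3647254035012928 2.012767964999846 0.612181518226862 58.84236092663265 [530.0253943  310.53053881 361.07531113]
0.0772259069507414 0.19523107992369856 0.3266042657196522 59.051616159925956 [529.94126059 310.55978493 361.00486989]
-0.026516704128502853 -1.5757727460805766 0.25800679810345173 58.7346900367973 [530.09594074 310.56463046 360.94998154]
```

```bash
python3 -m jog '0 0 0 0 0 0 -1;0 0 0 0 0 0 -1;0 0 0 0 0 0 -1;0 0 0 0 0 0 -1;0 0 -.4 0 0 0 -1'|tail -4
python3 -m jog '0 .5 -.2 0 0 0 -1;0 .5 0 0 0 0 -1;0 .5 0 0 0 0 -1;0 .5 0 0 0 0 -1;0 0 0 0 0 0 -1'
python3 -c "from h import *;d=cam('top');a=cv2.resize(d['img'][150:220,130:230],None,fx=6,fy=6)[:,:,::-1];d=cam('scene');cv2.imwrite('pics/r3.png',cv2.hconcat([a[:400,:400],cv2.resize(d['img'][240:310,360:430],(400,400))[:,:,::-1]]))"
```

```text
tcp_rot: [179.8, 0.4, -1.5]
ft_force: [0.8, 1.0, 0.5]
finger_gap: 85.1
grip_force: 0.0
time: 17.42
tool_pos: [525.0, 107.2, 421.1]
tcp_rot: [180.0, -0.0, -1.8]
ft_force: [0.0, 0.0, 1.1]
finger_gap: 85.1
grip_force: 0.0
```

View pics/r3.png

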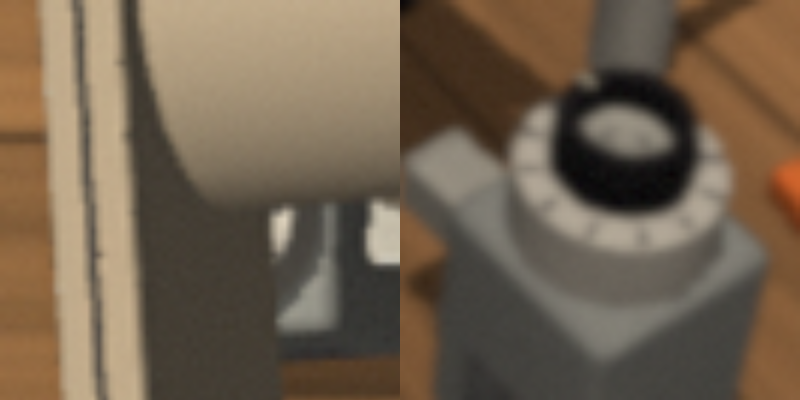

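```bash
cat > line.py <<'E'
from mill import *
d=cam("scene"); h=cv2.cvtColor(d["img"],cv2.COLOR_RGB2GRAY).astype(np.float32)
v=[]
for a in range(0,360,3):
    f=np.radians(95+180+a)
    v.append(np.mean([cv2.remap(h,*[np.float32([[q]]) for q in proj(d,[530.5+r*np.cos(f),309.5+r*np.sin(f),218])],cv2.INTER_LINEAR)[0,0] for r in(22,24,26)]))
v=np.array(v); print("ring deg: brightness"); print([(i*3,int(v[i])) for i in np.argsort(-v)[:9]], int(np.median(v)))
E
python3 line.py; python3 -c "
from mill import *
d=cam('scene');print(pix(d,393.3,254.4,218))"
```

```text
ring deg: brightness
[(np.int64(0), 85), (np.int64(3), 82), (np.int64(357), 82), (np.int64(6), 74), (np.int64(354), 74), (np.int64(9), 63), (np.int64(351), 62), (np.int64(87), 53), (np.int64(78), 53)] 40
[532.40784458 286.91927689 218.        ]
```

Ring reads 0° (line at the front dot). Going back to open it 90°.

```bash
python3 -c "from h import *;go(530.5,310,421,-1.8)"
python3 -m jog '0 -.5 0 0 0 0 -1;0 -.5 0 0 0 0 -1;0 -.5 0 0 0 0 -1;0 -.5 0 0 0 0 -1;0 0 0 0 0 0 -1'|tail -5
python3 -c "from h import *;go(530.5,310,361.4,-1.8)"
```

```text
pos [525.  110.9 420.9] rot [-180.    -0.    -1.5] | wz 0.005 then t [-8.000e-03 -1.992e+00 -1.000e-03] j6 97.9
tool_pos: [529.1, 314.8, 420.1]
tcp_rot: [-180.0, 0.1, -1.2]
ft_force: [0.2, 0.1, 0.1]
finger_gap: 85.4
grip_force: 0.0
pos [529.1 314.8 420.1] rot [-1.8e+02  1.0e-01 -1.2e+00] | wz 0.01 then t [0.016 0.047 0.587] j6 117.1
```

```bash
python3 -m jog '0 0 0 0 0 0 -1;0 0 0 0 0 0 -1'|tail -5
python3 -c "from h import *;go(530.5,310,361.4,-1.8)"
```

```text
tool_pos: [530.4, 309.6, 420.9]
tcp_rot: [180.0, 0.0, -1.6]
ft_force: [-0.5, -0.3, 0.5]
finger_gap: 85.8
grip_force: 0.0
pos [530.4 309.6 420.9] rot [180.    0.   -1.6] | wz 0.004 then t [ 0.001 -0.004  0.595] j6 117.1
```

```bash
python3 -m jog '0 0 .3 0 0 0 -1;0 -.004 .295 0 0 0 -1;0 0 0 0 0 0 -1;0 0 0 0 0 0 1;0 0 0 0 0 0 1' 45 >/dev/null
python3 -m jog '0 0 0 0 0 0 1;0 0 0 0 0 0 1;0 0 0 0 0 0 1;0 0 0 0 0 0 1;0 0 0 0 0 0 1'
python3 -m jog '0 0 0 0 0 -.15 1;0 0 0 0 0 -.15 1;0 0 0 0 0 -.15 1;0 0 0 0 0 -.15 1;0 0 0 0 0 -.15 1'
python3 -m jog '0 0 0 0 0 -.15 1;0 0 0 0 0 -.15 1;0 0 0 0 0 -.15 1;0 0 0 0 0 -.15 1;0 0 0 0 0 -.15 1'
python3 -m jog '0 0 0 0 0 0 1;0 0 0 0 0 0 1;0 0 0 0 0 0 -1;0 0 0 0 0 0 -1;0 0 0 0 0 0 -1'
python3 -m jog '0 0 0 0 0 0 -1;0 0 -.5 0 0 0 -1;0 0 -.3 0 0 0 -1;0 0 0 0 0 0 -1'
python3 line.py;python3 -c "from h import *;go(446,15,441,88)"
```

```text
time: 19.75
tool_pos: [530.9, 310.5, 364.0]
tcp_rot: [-179.9, -0.2, -1.5]
ft_force: [-1.0, -2.3, 6.9]
finger_gap: 58.4
grip_force: 49.0
time: 20.38
tool_pos: [530.8, 310.7, 364.1]
tcp_rot: [180.0, -0.2, 43.8]
ft_force: [-1.7, -1.7, 6.0]
finger_gap: 58.0
grip_force: 49.2
time: 21.0
tool_pos: [530.6, 310.8, 364.0]
tcp_rot: [179.9, -0.1, 88.8]
ft_force: [-2.9, -0.8, 7.9]
finger_gap: 58.1
grip_force: 49.2
time: 21.62
tool_pos: [530.4, 310.6, 361.4]
tcp_rot: [180.0, -0.0, 88.5]
ft_force: [-0.2, -0.3, 0.7]
finger_gap: 85.3
grip_force: 0.0
time: 22.12
tool_pos: [530.9, 310.8, 445.3]
tcp_rot: [179.7, -0.2, 88.5]
ft_force: [-0.6, 0.7, -0.3]
finger_gap: 85.4
grip_force: 0.0
ring deg: brightness
[(np.int64(84), 64), (np.int64(87), 63), (np.int64(81), 59), (np.int64(90), 56), (np.int64(78), 51), (np.int64(93), 48), (np.int64(75), 42), (np.int64(96), 38), (np.int64(72), 36)] 26
pos [530.6 310.7 442.9] rot [ 1.798e+02 -1.000e-01  8.850e+01] | wz 0.008 then t [-2.984 -0.743  0.019] j6 27.1
```

```bash
python3 -m jog '-.59 -.149 0 0 0 0 -1;-.59 -.149 0 0 0 0 -1;-.59 -.149 0 0 0 0 -1;-.59 -.149 0 0 0 0 -1;-.59 -.149 0 0 0 0 -1' >/dev/null
python3 -m jog '0 0 0 0 0 0 -1;0 0 0 0 0 0 -1;0 0 0 0 0 0 -1' 
python3 -c "from h import *;go(446,16,188,88.5)
d=cam('top');cv2.imwrite('pics/t4.png',d['img'][100:300,130:490,::-1])"
```

```text
time: 23.18
tool_pos: [448.2, 18.7, 440.8]
tcp_rot: [-179.9, -0.0, 88.6]
ft_force: [0.0, 0.3, -0.6]
finger_gap: 85.4
grip_force: 0.0
pos [448.2  18.7 440.8] rot [-179.9   -0.    88.6] | wz 0.001 then t [-0.028 -0.021  2.528] j6 -2.7
```

View pics/t4.png

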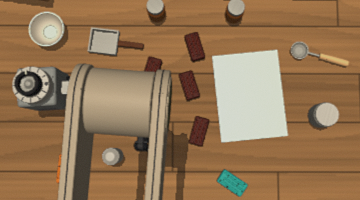

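```bash
python3 -m jog '-.028 -.021 .5 0 0 0 -1;0 0 .5 0 0 0 -1;0 0 .5 0 0 0 -1;0 0 .5 0 0 0 -1;0 0 .4 0 0 0 -1' >/dev/null
python3 -m jog '0 0 .12 0 0 0 -1;0 0 0 0 0 0 -1;0 0 0 0 0 0 1;0 0 0 0 0 0 1;0 0 0 0 0 0 1' 20
python3 -m jog '0 0 0 0 0 0 1;0 0 0 0 0 0 1;0 0 0 0 0 0 1;0 0 0 0 0 0 1;0 0 0 0 0 0 1'
python3 -c "from h import *;go(446,16,188,88.5)"
```

```text
time: 24.48
tool_pos: [446.4, 14.8, 190.5]
tcp_rot: [179.9, 0.0, 88.5]
ft_force: [-0.6, 0.1, -0.3]
finger_gap: 32.4
grip_force: 0.0
time: 25.1
tool_pos: [446.2, 14.8, 190.1]
tcp_rot: [179.9, 0.0, 88.5]
ft_force: [-1.9, -0.2, 6.5]
finger_gap: 19.1
grip_force: 20.6
pos [446.2  14.8 190.1] rot [179.9   0.   88.5] | wz -0.001 then t [ 0.012 -0.002  0.021] j6 -3.1
```

```bash
python3 -m jog '0 0 0 0 0 0 -1;0 0 0 0 0 0 -1;0 0 0 0 0 0 -1;0 0 0 0 0 0 -1' >/dev/null
python3 -m jog '0 0 0 0 0 .15 -1;0 0 0 0 0 .15 -1;0 0 0 0 0 .15 -1;0 0 0 0 0 .15 -1;0 0 0 0 0 .15 -1' >/dev/null
python3 -m jog '0 0 0 0 0 .15 -1;0 0 0 0 0 .15 -1;0 0 0 0 0 .15 -1;0 0 0 0 0 .15 -1;0 0 0 0 0 .15 -1' >/dev/null
python3 -m jog '0 0 0 0 0 0 -1;0 0 0 0 0 0 1;0 0 0 0 0 0 1;0 0 0 0 0 0 1;0 0 0 0 0 0 1' 25 
python3 -m jog '0 0 0 0 0 0 1;0 0 0 0 0 0 1;0 0 0 0 0 0 1;0 0 0 0 0 0 1;0 0 0 0 0 0 1'
python3 -m jog '0 0 0 0 0 0 1;0 0 0 0 0 0 1;0 0 -.3 0 0 0 1;0 0 -.6 0 0 0 1;0 0 -.6 0 0 0 1'
python3 -c "from h import *;go(530.5,310,430,-1.5)"
```

```text
time: 27.48
tool_pos: [445.9, 14.9, 189.5]
tcp_rot: [-180.0, -0.0, -1.5]
ft_force: [0.8, 0.1, -0.0]
finger_gap: 18.9
grip_force: 24.4
time: 28.1
tool_pos: [445.9, 14.9, 189.5]
tcp_rot: [180.0, -0.0, -1.5]
ft_force: [-0.6, -0.4, 2.6]
finger_gap: 19.0
grip_force: 24.5
time: 28.72
tool_pos: [445.1, 14.9, 340.2]
tcp_rot: [-180.0, 0.1, -1.5]
ft_force: [2.3, -0.5, -0.8]
finger_gap: 19.3
grip_force: 24.5
pos [445.1  14.9 340.2] rot [-1.8e+02  1.0e-01 -1.5e+00] | wz -0.001 then t [ 0.776 -2.972 -0.898] j6 86.9
```

```bash
python3 -m jog '0 0 -.45 0 0 0 1;0 0 -.45 0 0 0 1;.15 -.58 0 0 0 0 1;.15 -.58 0 0 0 0 1;.15 -.58 0 0 0 0 1' >/dev/null
python3 -m jog '.15 -.58 0 0 0 0 1;.1 -.4 0 0 0 0 1;0.04 -.15 0 0 0 0 1;0 0 0 0 0 0 1;0 0 0 0 0 0 1' 
python3 -m jog '0 0 0 0 0 0 1;0 0 0 0 0 0 1;0 0 0 0 0 0 1' 
python3 -c "from h import *;go(530.5,310,420,-1.5)"
```

```text
time: 29.98
tool_pos: [527.5, 298.6, 429.3]
tcp_rot: [180.0, 0.0, -1.6]
ft_force: [-0.1, -1.2, 0.1]
finger_gap: 18.9
grip_force: 24.6
time: 30.35
tool_pos: [527.5, 299.4, 429.6]
tcp_rot: [-180.0, -0.0, -1.6]
ft_force: [0.5, 0.3, -0.1]
finger_gap: 19.0
grip_force: 24.6
pos [527.5 299.4 429.6] rot [-180.    -0.    -1.6] | wz -0.001 then t [ 0.027 -0.107  0.096] j6 116.3
```

```bash
python3 -m jog '.027 -.107 .1 0 0 0 1;0 0 0 0 0 0 1;0 0 .05 0 0 0 1;0 0 0.05 0 0 0 1;0 0 0 0 0 0 1'
python3 -m jog '0 0 .04 0 0 0 1;0 0 .03 0 0 0 1;0 0 0 0 0 0 1'
python3 -c "from h import *;go(530.5,310,401.5,-1.5)"
```

```text
time: 30.98
tool_pos: [530.3, 310.3, 408.6]
tcp_rot: [180.0, 0.1, -1.5]
ft_force: [0.3, -0.4, 0.7]
finger_gap: 19.2
grip_force: 24.6
time: 31.35
tool_pos: [530.4, 310.4, 402.0]
tcp_rot: [180.0, 0.0, -1.5]
ft_force: [1.0, -0.1, -1.0]
finger_gap: 19.2
grip_force: 24.6
pos [530.4 310.4 402. ] rot [180.    0.   -1.5] | wz -0.001 then t [0.001 0.004 0.005] j6 117.1
```

```bash
python3 -m jog '0 0 .003 0 0 0 1;0 0 0 0 0 0 -1;0 0 0 0 0 0 -1;0 0 0 0 0 0 -1;0 0 0 0 0 0 -1'
python3 -m jog '0 0 -.4 0 0 0 -1;0 0 -.2 0 0 0 -1;0 .55 0 0 0 0 -1;0 .55 0 0 0 0 -1;0 .55 0 0 0 0 -1'>/dev/null
python3 -m jog '0 .55 0 0 0 0 -1;0 .55 0 0 0 0 -1;0 .55 0 0 0 0 -1;0 .55 0 0 0 0 -1;0 .55 0 0 0 0 -1'>/dev/null
python3 -m jog '0 .55 0 0 0 0 -1;-.55 0 0 0 0 0 -1;0 0 0 0 0 0 -1;0 0 0 0 0 0 -1'
cat > panfit.py <<'E'
from fit import *
from scipy.optimize import minimize
def fit(nm,g):
    d=cam(nm)
    def cv(x):
        c=x[:2];y=x[2];R=np.array([[np.cos(y),-np.sin(y)],[np.sin(y),np.cos(y)]]);L=lambda a,b,z:np.r_[R@[a,b]+c,z]
        q=[L(40,35,22),L(-40,35,22),L(-40,-35,22),L(40,-35,22),L(40,35,22)]
        C=[(seg(q[i],q[i+1]),9) for i in range(4)]
        C+=[(seg(L(-42,8,18),L(-115,8,18)),9),(seg(L(-42,-8,18),L(-115,-8,18)),9)]
        return C
    b=min((minimize(edgefit(d,cv,None),[g[0]+a,g[1]+b,np.radians(g[2]+w)],method="Nelder-Mead",options=dict(initial_simplex=np.array([g[0]+a,g[1]+b,np.radians(g[2]+w)])+np.array([[0,0,0],[4,0,0],[0,4,0],[0,0,.1]]))) for a in(-5,5) for b in(-5,5) for w in(-5,5)),key=lambda r:r.fun)
    print(nm,b.x[:2].round(1),np.degrees(b.x[2]).round(1),b.fun); return b.x,d
if __name__=="__main__":
    import sys
    g=[float(a) for a in sys.argv[1:4]]; T,d=fit("top",g); S,d2=fit("scene",g)
E
python3 - <<'E'
from panfit import *
d=cam("top")
c=np.mean([pix(d,130+a/3,100+b/3,22) for a,b in((272,82),(358,92),(350,165),(264,155))],0); e=pix(d,130+430/3,100+140/3,11)
y=np.degrees(np.arctan2(*(c-e)[1::-1])); print(c,e,y)
for n in("top","scene"): fit(n,[c[0],c[1],y])
cv2.imwrite("pics/t5.png",cv2.hconcat([cv2.resize(d["img"][110:230,130:310],None,fx=2.5,fy=2.5),cv2.resize(cam("scene")["img"][200:320,290:420],None,fx=2.5,fy=2.5)])[:,:,::-1])
E
```

```text
time: 31.98
tool_pos: [530.5, 310.5, 402.2]
tcp_rot: [-180.0, -0.0, -1.5]
ft_force: [0.1, 0.3, 0.5]
finger_gap: 85.4
grip_force: 0.0
time: 33.72
tool_pos: [462.4, -183.0, 462.9]
tcp_rot: [180.0, -0.1, -1.6]
ft_force: [-0.5, -0.2, 0.5]
finger_gap: 85.3
grip_force: 0.0
[676.45603735 166.53385528  22.        ] [662.97474084  54.38606602  11.        ] 83.14536014859283
top [676.6 167.8] 83.1 -7202.09912109375
scene [680.9 170.3] 84.4 -5269.4384765625
```

View pics/t5.png

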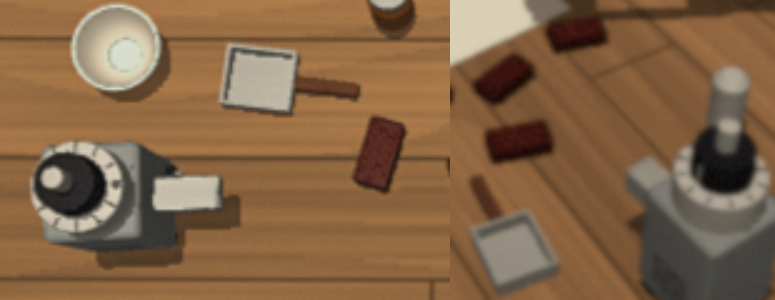

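```bash
python3 -m jog '0 0 0 0 0 -.158 -1;0 0 0 0 0 -.158 -1;0 0 0 0 0 -.158 -1;0 0 0 0 0 -.158 -1;0 0 0 0 0 -.158 -1'>/dev/null
python3 -m jog '0 0 0 0 0 -.158 -1;0 0 0 0 0 -.158 -1;0 0 0 0 0 -.158 -1;0 0 0 0 0 -.158 -1;0 0 0 0 0 0 -1'>/dev/null
python3 -c "from h import *;go(668,81,300,83.5)"
```

```text
pos [ 462.8 -182.6  462.4] rot [180.    0.   83.8] | wz 0.005 then t [2.852 1.741 1.624] j6 -21.2
```

```bash
python3 -m jog '.475 .29 .27 0 0 0 -1;.475 .29 .27 0 0 0 -1;.475 .29 .27 0 0 0 -1;.475 .29 .27 0 0 0 -1;.475 .29 .27 0 0 0 -1'>/dev/null
python3 -m jog '.475 .29 .27 0 0 0 -1;0 0 0 0 0 0 -1;0 0 0 0 0 0 -1;0 0 0 0 0 0 -1'>/dev/null
python3 -c "from h import *;go(668,81,178,83.5)"
```

```text
pos [666.3  80.6 302.1] rot [179.8  -0.   83.7] | wz 0.003 then t [0.006 0.017 1.241] j6 8.9
```

```bash
python3 -m jog '.005 .015 .6 0 0 0 -1;0 0 .5 0 0 0 -1;0 0 .13 0 0 0 -1;0 0 0 0 0 0 -1;0 0 0 0 0 0 1' 30
python3 -m jog '0 0 0 0 0 0 1;0 0 0 0 0 0 1;0 0 0 0 0 0 1;0 0 0 0 0 0 1;0 0 0 0 0 0 1'
python3 -m jog '0 0 0 0 0 0 1;0 0 0 0 0 0 1;0 0 0 0 0 0 1;0 0 0 0 0 0 1;0 0 0 0 0 0 1'
python3 -c "from h import *;go(668,81,178,83.5)"
```

```text
time: 36.92
tool_pos: [669.2, 81.7, 180.9]
tcp_rot: [179.7, -0.0, 83.8]
ft_force: [0.4, 0.8, 0.5]
finger_gap: 69.5
grip_force: 0.0
time: 37.55
tool_pos: [667.8, 82.0, 177.6]
tcp_rot: [180.0, -0.0, 83.8]
ft_force: [-0.3, -0.0, 4.3]
finger_gap: 15.3
grip_force: 33.2
time: 38.17
tool_pos: [667.8, 81.9, 177.4]
tcp_rot: [180.0, -0.0, 83.8]
ft_force: [-0.2, 0.2, 5.3]
finger_gap: 15.0
grip_force: 33.3
pos [667.8  81.9 177.4] rot [180.   -0.   83.8] | wz 0.005 then t [-0.009  0.003 -0.006] j6 8.8
```

```bash
python3 -m jog '0 0 0 0 0 -.047 1;0 0 0 0 0 -.047 1;0 0 0 0 0 -.047 1;0 0 0 0 0 -.046 1;0 0 0 0 0 0 1'
python3 -c "from h import *;go(549.7,90.8,177.4,95)"
```

```text
time: 38.8
tool_pos: [668.0, 81.9, 177.5]
tcp_rot: [179.9, -0.0, 95.0]
ft_force: [1.4, 0.0, 4.4]
finger_gap: 15.6
grip_force: 33.3
pos [668.   81.9 177.5] rot [179.9  -0.   95. ] | wz -0.0 then t [ 1.920e-01 -1.171e+00  1.000e-03] j6 -2.4
```

```bash
python3 -m jog '.019 -.117 0 0 0 0 1;.019 -.117 0 0 0 0 1;.019 -.117 0 0 0 0 1;.019 -.117 0 0 0 0 1;.019 -.117 0 0 0 0 1'
python3 -m jog '.019 -.117 0 0 0 0 1;.019 -.117 0 0 0 0 1;.019 -.117 0 0 0 0 1;.019 -.117 0 0 0 0 1;.019 -.117 0 0 0 0 1'
python3 -m jog '0 0 0 0 0 0 1;0 0 0 0 0 0 1'
python3 -c "from h import *;go(546.6,125.7,177.4,95)"
python3 panfit.py 541 178 95
```

```text
time: 39.42
tool_pos: [607.8, 86.3, 177.3]
tcp_rot: [180.0, -0.0, 95.0]
ft_force: [4.5, -0.4, 5.3]
finger_gap: 15.1
grip_force: 33.6
time: 40.05
tool_pos: [548.7, 90.7, 177.2]
tcp_rot: [180.0, -0.0, 95.0]
ft_force: [4.2, 0.9, 5.2]
finger_gap: 15.0
grip_force: 33.7
time: 40.3
tool_pos: [548.1, 90.8, 176.8]
tcp_rot: [-179.9, -0.0, 95.0]
ft_force: [-0.2, -0.3, 7.3]
finger_gap: 15.2
grip_force: 33.7
pos [548.1  90.8 176.8] rot [-179.9   -0.    95. ] | wz 0.0 then t [ 0.349  0.015 -0.006] j6 -0.9
top [540.3 181.6] 97.2 -2907.96484375
scene [543.5 176. ] 102.9 -3514.44287109375
```

```bash
Q='from h import *;s=sense();print(s["ft_force"].round(1),s["tool_pos"].round(1),s["tcp_rot"][2])'
python3 -m jog '.08 .004 0 0 0 0 1;.08 .004 0 0 0 0 1;.08 .004 0 0 0 0 1;.1 .003 0 0 0 0 1;0 0 0 0 0 0 1'>/dev/null;python3 -c "$Q"
python3 -m jog '.02 0 0 0 0 0 1;0 0 0 0 0 0 1'>/dev/null;python3 -c "$Q"
python3 -m jog '.02 0 0 0 0 0 1;0 0 0 0 0 0 1'>/dev/null;python3 -c "$Q"
python3 -m jog '.02 0 0 0 0 0 1;0 0 0 0 0 0 1'>/dev/null;python3 -c "$Q"
python3 panfit.py 541 217 95
```

```text
[0.9 0.2 7.2] [546.9 124.9 176.8] 95.04458562718949
[ 0.  -3.9  7.5] [546.8 126.2 176.8] 95.02737674520063
[ 1.5 -4.8  7.5] [546.7 128.  176.8] 95.02152070254964
[ 1.8 -4.6  8.5] [546.5 130.  176.9] 95.02154853777242
top [534.5 204.2] 136.1 -3285.957275390625
scene [540.5 214.3] 102.9 -2859.862060546875
```

```bash
Q='from h import *;s=sense();print(s["ft_force"].round(1),s["tool_pos"].round(1),s["tcp_rot"][2])'
python3 -m jog '.02 0 0 0 0 0 1;0 0 0 0 0 0 1'>/dev/null;python3 -c "$Q"
python3 -m jog '.015 0 0 0 0 0 1;0 0 0 0 0 0 1'>/dev/null;python3 -c "$Q"
python3 -m jog '.015 0 0 0 0 0 1;0 0 0 0 0 0 1'>/dev/null;python3 -c "$Q"
```

```text
[ 0.2 -4.3  7.9] [546.4 131.9 176.9] 95.01727724508494
[  0.9 -11.3   8.9] [546.3 132.5 176.8] 95.01408852530803
[  1.3 -17.5   9.8] [546.3 133.  176.8] 94.99124873056925
```

```bash
python3 -m jog '-.04 0 0 0 0 0 1;-.038 0 0 0 0 0 1;0 0 0 0 0 0 1;0 0 0 0 0 0 -.4;0 0 0 0 0 0 -.4'
python3 -m jog '0 0 0 0 0 0 -.4;0 0 -.3 0 0 0 -1;0 0 -.6 0 0 0 -1;0 0 -.6 0 0 0 -1;-.6 0 0 0 0 0 -1'
python3 -m jog '-.6 0 0 0 0 0 -1;-.6 0 0 0 0 0 -1;-.6 0 0 0 0 0 -1;0 -.6 0 0 0 0 -1;0 0 0 0 0 0 -1'
python3 panfit.py 538 212 95; python3 -c "
from h import *
go(0,0,300,95)
d=cam('top');hsv=cv2.cvtColor(d['img'],cv2.COLOR_RGB2HSV);dark=(hsv[...,2]<95)&(hsv[...,0]<14); dark[:115]=0; dark[300:]=0; dark[:,:215]=0; dark[:,430:]=0
blobs(d,dark,20,200,900)
cv2.imwrite('pics/t6.png',cv2.resize(d['img'][100:300,130:470],None,fx=2.2,fy=2.2)[:,:,::-1])"
```

```text
time: 43.25
tool_pos: [546.4, 127.7, 175.9]
tcp_rot: [-179.8, 0.0, 95.0]
ft_force: [-0.0, 0.1, 0.7]
finger_gap: 50.7
grip_force: 0.0
time: 43.88
tool_pos: [554.8, 70.4, 334.0]
tcp_rot: [179.3, -0.0, 95.3]
ft_force: [1.7, -0.8, -0.6]
finger_gap: 85.3
grip_force: 0.0
time: 44.5
tool_pos: [504.5, -117.0, 322.7]
tcp_rot: [-179.5, -0.2, 94.8]
ft_force: [0.1, 0.8, 0.4]
finger_gap: 85.3
grip_force: 0.0
top [542.9 217.5] 89.9 -5572.11474609375
scene [548.2 220.4] 93.3 -3555.47509765625
pos [ 508.3 -116.7  326.8] rot [-180.   -0.   95.] | wz -0.001 then t [ 1.605 -4.962  0.268] j6 -23.5
px [281 172] area 399 xy [590.5  29.9] ang 164.6 size [79.6 42.1]
px [328 231] area 366 xy [ 419.2 -101.5] ang 170.2 size [75.2 41. ]
```

View pics/t6.png

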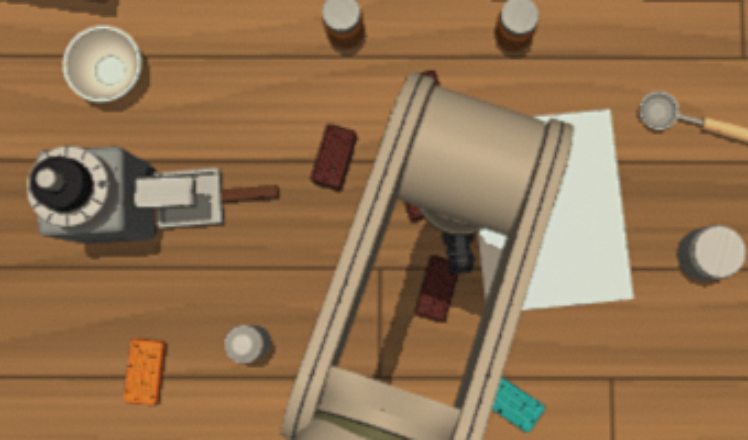

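```bash
python3 -m jog '0 0 0 0 0 .168 -1;0 0 0 0 0 .168 -1;0 0 0 0 0 .168 -1;0 0 0 0 0 .168 -1;0 0 0 0 0 .168 -1'>/dev/null
python3 -m jog '0 0 0 0 0 .168 -1;0 0 0 0 0 .168 -1;0 0 0 0 0 .168 -1;0 0 0 0 0 .168 -1;0 0 0 0 0 .168 -1'>/dev/null
python3 -m jog '0 0 0 0 0 .17 -1;0 0 0 0 0 0 -1;0 0 0 0 0 0 -1'>/dev/null
python3 -c "from h import *;go(422,-102.5,176,-16)"
```

```text
pos [ 509.5 -116.3  327.7] rot [ 1.80e+02 -1.00e-01 -1.57e+01] | wz 0.005 then t [-0.879  0.109  1.517] j6 87.2
```

```bash
python3 -m jog '-.44 .055 0 0 0 0 -1;-.44 .055 0 0 0 0 -1;0 0 .5 0 0 0 -1;0 0 .5 0 0 0 -1;0 0 .3 0 0 0 -1'>/dev/null
python3 -m jog '0 0 .2 0 0 0 -1;0 0 0 0 0 0 -1;0 0 0 0 0 0 1;0 0 0 0 0 0 1;0 0 0 0 0 0 1' 25
python3 -m jog '0 0 0 0 0 0 1;0 0 0 0 0 0 1;0 0 0 0 0 0 1;0 0 0 0 0 0 1;0 0 0 0 0 0 1'
python3 -c "from h import *;go(480,-298,176,5.8)"
```

```text
time: 47.52
tool_pos: [421.9, -103.1, 178.4]
tcp_rot: [180.0, -0.1, -16.0]
ft_force: [-1.3, -0.4, 6.1]
finger_gap: 41.8
grip_force: 25.9
time: 48.15
tool_pos: [421.9, -103.1, 178.4]
tcp_rot: [180.0, -0.1, -16.0]
ft_force: [-1.4, 0.8, 6.6]
finger_gap: 41.6
grip_force: 26.0
pos [ 421.9 -103.1  178.4] rot [ 1.8e+02 -1.0e-01 -1.6e+01] | wz -0.363 then t [0.381 1.998 0.024] j6 85.5
```

```bash
python3 -m jog '0 0 0 0 0 -.09 1;0 0 0 0 0 -.09 1;0 0 0 0 0 -.09 1;0 0 0 0 0 -.093 1;.038 .2 0 0 0 0 1'
python3 -m jog '.038 .2 0 0 0 0 1;.038 .2 0 0 0 0 1;.038 .2 0 0 0 0 1;.038 .2 0 0 0 0 1;.038 .2 0 0 0 0 1'
python3 -m jog '.038 .2 0 0 0 0 1;.038 .2 0 0 0 0 1;.038 .2 0 0 0 0 1;.038 .2 0 0 0 0 1;0 0 0 0 0 0 1'
python3 -m jog '0 0 0 0 0 0 1;0 0 0 0 0 0 1'
python3 -c "from h import *;go(480,-298,176,5.8)"
```

```text
time: 48.78
tool_pos: [427.5, -121.4, 178.3]
tcp_rot: [-179.9, -0.1, 5.9]
ft_force: [-1.7, 6.3, 10.1]
finger_gap: 41.2
grip_force: 26.4
time: 49.4
tool_pos: [456.6, -220.0, 178.3]
tcp_rot: [-179.9, -0.1, 5.8]
ft_force: [-3.8, 8.4, 12.5]
finger_gap: 41.7
grip_force: 26.8
time: 50.02
tool_pos: [480.0, -299.6, 178.4]
tcp_rot: [179.8, -0.1, 5.7]
ft_force: [0.5, -4.9, 5.3]
finger_gap: 41.1
grip_force: 26.7
time: 50.28
tool_pos: [479.8, -298.6, 178.4]
tcp_rot: [179.8, -0.1, 5.8]
ft_force: [0.7, -3.7, 5.3]
finger_gap: 41.6
grip_force: 26.6
pos [ 479.8 -298.6  178.4] rot [ 1.798e+02 -1.000e-01  5.800e+00] | wz -0.0 then t [ 0.003 -0.005  0.024] j6 47.1
```

```bash
python3 -m jog '0 0 0 0 0 0 -.4;0 0 0 0 0 0 -.4;0 0 0 0 0 0 -.4;0 0 -.5 0 0 0 -1;0 0 -.6 0 0 0 -1'
python3 -m jog '0 0 0 0 0 0 -1;0 0 0 0 0 0 -1'>/dev/null
cat > slabs.py <<'E'
from h import *
d=cam('top');hsv=cv2.cvtColor(d['img'],cv2.COLOR_RGB2HSV);dark=(hsv[...,2]<95)&(hsv[...,0]<14)&(hsv[...,1]>110); dark[:115]=0; dark[300:]=0; dark[:,:215]=0; dark[:,440:]=0
blobs(d,dark,20,150,900)
E
python3 slabs.py;python3 -c "from h import *;go(662,-91,288,17)"
```

```text
time: 50.9
tool_pos: [478.3, -297.2, 286.3]
tcp_rot: [-179.8, 0.2, 5.8]
ft_force: [1.1, 0.3, 0.7]
finger_gap: 85.5
grip_force: 0.0
px [325 147] area 390 xy [662.3 -92.7] ang 16.6 size [81.2 41. ]
px [281 172] area 397 xy [590.7  29.8] ang 164.7 size [80.1 42.1]
px [319 186] area 392 xy [551.2 -76.8] ang 18.0 size [81.  41.5]
pos [ 478.7 -297.6  285.8] rot [-1.799e+02  1.000e-01  5.800e+00] | wz -0.187 then t [ 2.357 -1.44  -0.022] j6 47.1
```

```bash
python3 -m jog '0 0 0 0 0 -.094 -1;0 0 0 0 0 -.094 -1;.471 -.288 0 0 0 0 -1;.471 -.288 0 0 0 0 -1;.471 -.288 0 0 0 0 -1'>/dev/null
python3 -m jog '.471 -.288 0 0 0 0 -1;.471 -.288 0 0 0 0 -1;0 0 0 0 0 0 -1;0 0 0 0 0 0 -1;0 0 0 0 0 0 -1'>/dev/null
python3 -c "from h import *;go(662.5,-91,177,17)"
```

```text
pos [661.2 -92.2 286. ] rot [-1.8e+02  1.0e-01  1.7e+01] | wz -0.0 then t [ 0.016 -0.007  1.09 ] j6 60.7
```

```bash
python3 -m jog '.016 -.007 .4 0 0 0 -1;0 0 .4 0 0 0 -1;0 0 .28 0 0 0 -1;0 0 0 0 0 0 -1;0 0 0 0 0 0 1' 25 >/dev/null
python3 -m jog '0 0 0 0 0 0 1;0 0 0 0 0 0 1;0 0 0 0 0 0 1;0 0 0 0 0 0 1;0 0 0 0 0 0 1'
python3 -m jog '0 0 0 0 0 0 1;0 0 0 0 0 .093 1;0 0 0 0 0 .094 1;0 0 0 0 0 0 1'
python3 -c "from h import *;go(576,-288,177,5.8)"
```

```text
time: 53.7
tool_pos: [664.3, -90.3, 181.4]
tcp_rot: [179.9, -0.2, 17.1]
ft_force: [-0.1, -1.4, 6.7]
finger_gap: 41.5
grip_force: 26.5
time: 54.2
tool_pos: [664.4, -90.2, 181.4]
tcp_rot: [179.9, -0.2, 5.8]
ft_force: [0.3, 0.3, 5.5]
finger_gap: 41.6
grip_force: 26.4
pos [664.4 -90.2 181.4] rot [179.9  -0.2   5.8] | wz -0.001 then t [-1.08   1.879  0.044] j6 72.1
```

```bash
python3 -m jog '-.15 .1 0 0 0 0 1;-.15 .1 0 0 0 0 1;-.15 .15 0 0 0 0 1;-.15 .15 0 0 0 0 1;-.12 .17 0 0 0 0 1'>/dev/null
python3 -m jog '-.12 .2 0 0 0 0 1;-.1 .2 0 0 0 0 1;-.07 .2 0 0 0 0 1;-.07 .2 0 0 0 0 1;0 .2 0 0 0 0 1'
python3 -m jog '0 .2 0 0 0 0 1;0 0 0 0 0 0 1;0 0 0 0 0 0 1;0 0 0 0 0 0 1'
python3 -c "from h import *;go(576,-288,177,5.8)"
```

```text
time: 55.45
tool_pos: [573.6, -267.4, 181.3]
tcp_rot: [-180.0, -0.1, 5.9]
ft_force: [-1.0, 7.9, 10.8]
finger_gap: 41.1
grip_force: 27.0
time: 55.95
tool_pos: [575.7, -288.5, 181.4]
tcp_rot: [179.8, -0.2, 5.8]
ft_force: [1.3, -4.3, 5.4]
finger_gap: 41.4
grip_force: 26.6
pos [ 575.7 -288.5  181.4] rot [179.8  -0.2   5.8] | wz 0.0 then t [ 0.003 -0.005  0.044] j6 53.1
```

```bash
python3 -m jog '0 0 0 0 0 0 -.4;0 0 0 0 0 0 -.4;0 0 0 0 0 0 -.4;0 0 -.5 0 0 0 -1;0 0 -.5 0 0 0 -1'>/dev/null
python3 -m jog '0 0 0 0 0 -.1 -1;0 0 0 0 0 -.1 -1;0 0 0 0 0 0 -1'>/dev/null
python3 slabs.py;python3 -c "from h import *;go(552,-75,288,18)"
```

```text
px [281 172] area 396 xy [590.6  29.9] ang 163.7 size [80.  42.2]
px [319 186] area 393 xy [551.2 -76.9] ang 18.2 size [81.1 41.5]
px [398 208] area 234 xy [ 488.9 -298.7] ang 18.5 size [57.3 35. ]
pos [ 574.8 -286.9  278.7] rot [-180.     0.    17.7] | wz -0.005 then t [ 0.438 -2.086 -0.093] j6 41.2
```

```bash
python3 -m jog '.108 -.52 0 0 0 0 -1;.11 -.52 0 0 0 0 -1;.11 -.52 0 0 0 0 -1;.11 -.52 0 0 0 0 -1;0 0 0 0 0 0 -1'>/dev/null
python3 -m jog '0 0 .4 0 0 0 -1;0 0 .3 0 0 0 -1;0 0 .32 0 0 0 -1;0 0 0 0 0 0 -1;0 0 0 0 0 0 1' 25
python3 -m jog '0 0 0 0 0 0 1;0 0 0 0 0 0 1;0 0 0 0 0 0 1;0 0 0 0 0 0 1;0 0 0 0 0 0 1'
python3 -m jog '0 0 0 0 0 0 1;0 0 0 0 0 .1 1;0 0 0 0 0 .098 1;0 0 0 0 0 0 1'
python3 -c "from h import *;go(471.5,-208.5,177,5.8)"
```

```text
time: 58.25
tool_pos: [553.5, -76.3, 178.2]
tcp_rot: [180.0, -0.0, 17.8]
ft_force: [-0.3, -0.6, 1.0]
finger_gap: 69.9
grip_force: 0.0
time: 58.88
tool_pos: [553.9, -76.0, 178.9]
tcp_rot: [179.9, -0.1, 17.8]
ft_force: [-1.3, -0.6, 6.7]
finger_gap: 41.6
grip_force: 27.0
time: 59.38
tool_pos: [553.9, -75.9, 178.9]
tcp_rot: [179.9, -0.2, 5.9]
ft_force: [-0.8, 0.5, 6.1]
finger_gap: 41.1
grip_force: 27.0
pos [553.9 -75.9 178.9] rot [179.9  -0.2   5.9] | wz 0.001 then t [-0.954  1.236  0.019] j6 71.1
```

```bash
python3 -m jog '-.119 .154 0 0 0 0 1;-.119 .154 0 0 0 0 1;-.119 .154 0 0 0 0 1;-.119 .154 0 0 0 0 1;-.119 .154 0 0 0 0 1'>/dev/null
python3 -m jog '-.119 .154 0 0 0 0 1;-.12 .154 0 0 0 0 1;-.12 .155 0 0 0 0 1;0 0 0 0 0 0 1;0 0 0 0 0 0 1'
python3 -m jog '0 0 0 0 0 0 -.4;0 0 0 0 0 0 -.4;0 0 0 0 0 0 -.4;0 0 -.5 0 0 0 -1;0 0 -.5 0 0 0 -1'>/dev/null
python3 -m jog '0 0 0 0 0 .18 -1;0 0 0 0 0 .18 -1;0 0 0 0 0 0 -1'>/dev/null
python3 slabs.py;python3 -c "from h import *;go(591.5,32,280,-16)"
```

```text
time: 60.62
tool_pos: [471.1, -209.9, 178.9]
tcp_rot: [179.8, -0.1, 5.9]
ft_force: [-3.0, -4.9, 7.6]
finger_gap: 41.6
grip_force: 27.2
px [281 172] area 392 xy [590.2  29.8] ang 163.7 size [79.8 42. ]
pos [ 470.7 -208.   276.8] rot [-180.     0.   -15.3] | wz 0.012 then t [ 0.499 -2.64  -0.032] j6 75.7
```

```bash
python3 -m jog '.1 -.528 0 0 0 0 -1;.1 -.528 0 0 0 0 -1;.1 -.528 0 0 0 0 -1;.1 -.528 0 0 0 0 -1;.1 -.525 0 0 0 0 -1'>/dev/null
python3 -m jog '0 0 .4 0 0 0 -1;0 0 .3 0 0 0 -1;0 0 .28 0 0 0 -1;0 0 0 0 0 0 -1;0 0 0 0 0 0 1' 25
python3 -m jog '0 0 0 0 0 0 1;0 0 0 0 0 0 1;0 0 0 0 0 0 1;0 0 0 0 0 0 1;0 0 0 0 0 0 1'
python3 -m jog '0 0 0 0 0 0 1;0 0 0 0 0 -.1 1;0 0 0 0 0 -.1 1;0 0 0 0 0 -.1 1;0 0 0 0 0 -.05 1'
python3 -c "from h import *;go(567,-199,177,5.8)"
```

```text
time: 62.92
tool_pos: [590.0, 32.4, 180.0]
tcp_rot: [-180.0, -0.0, -15.4]
ft_force: [0.6, 0.8, 0.4]
finger_gap: 69.7
grip_force: 0.0
time: 63.55
tool_pos: [590.5, 32.4, 180.9]
tcp_rot: [-180.0, -0.2, -15.5]
ft_force: [-1.1, -0.1, 6.3]
finger_gap: 41.4
grip_force: 27.0
time: 64.18
tool_pos: [590.7, 32.4, 180.9]
tcp_rot: [180.0, -0.2, 5.6]
ft_force: [1.3, 0.9, 4.8]
finger_gap: 41.5
grip_force: 26.8
pos [590.7  32.4 180.9] rot [180.   -0.2   5.6] | wz -0.003 then t [-0.469  2.279  0.039] j6 82.5
```

```bash
python3 -m jog '-.039 .19 0 0 0 0 1;-.039 .19 0 0 0 0 1;-.039 .19 0 0 0 0 1;-.039 .19 0 0 0 0 1;-.039 .19 0 0 0 0 1'>/dev/null
python3 -m jog '-.039 .19 0 0 0 0 1;-.039 .19 0 0 0 0 1;-.039 .19 0 0 0 0 1;-.039 .19 0 0 0 0 1;-.039 .19 0 0 0 0 1'>/dev/null
python3 -m jog '-.039 .19 0 0 0 0 1;-.039 .19 0 0 0 0 1;0 0 0 0 0 0 1;0 0 0 0 0 0 1'
python3 -m jog '0 0 0 0 0 0 -.4;0 0 0 0 0 0 -.4;0 0 0 0 0 0 -.4;0 0 -.5 0 0 0 -1;0 0 -.5 0 0 0 -1'>/dev/null
python3 -m jog '0 0 -.6 0 0 0 -1;-.5 -.1 0 0 0 0 -1;-.5 -.1 0 0 0 0 -1;0 -.6 0 0 0 0 -1;0 -.6 0 0 0 0 -1'>/dev/null
python3 -m jog '0 -.6 0 0 0 0 -1;0 -.6 0 0 0 0 -1;0 -.6 0 0 0 0 -1;0 0 0 0 0 0 -1;0 0 0 0 0 0 -1'
python3 slabs.py; python3 -c "
from h import *
a=cam('top')['img'];d=cam('scene');b=d['img']
cv2.imwrite('pics/t7.png',cv2.hconcat([a[90:310,130:490],b[120:340,240:440]])[:,:,::-1])"
```

```text
time: 65.92
tool_pos: [565.5, -200.4, 180.9]
tcp_rot: [179.8, -0.1, 5.4]
ft_force: [0.0, -4.3, 6.6]
finger_gap: 41.8
grip_force: 26.9
time: 67.8
tool_pos: [434.5, 110.2, 339.0]
tcp_rot: [180.0, 0.0, 5.6]
ft_force: [0.0, 0.1, 0.5]
finger_gap: 85.7
grip_force: 0.0
px [394 177] area 321 xy [ 573.2 -288.7] ang 4.2 size [75.7 37.2]
px [363 180] area 308 xy [ 565.5 -200.9] ang 5.3 size [76.7 35.9]
px [398 211] area 325 xy [ 479.1 -298.3] ang 5.3 size [75.1 37.9]
px [367 214] area 309 xy [ 468.4 -210.3] ang 7.5 size [77.4 36.6]
```

View pics/t7.png

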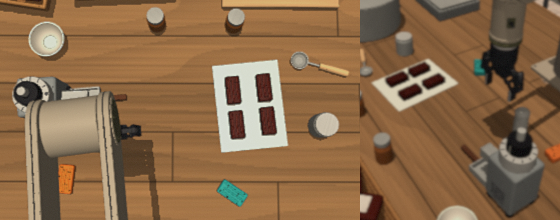

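```bash
python3 -m jog '-.3 .6 0 0 0 0 -1;0 .6 0 0 0 0 -1;0 .6 0 0 0 0 -1;0 .6 0 0 0 0 -1;0 .6 0 0 0 0 -1'>/dev/null
python3 -m jog '0 .6 0 0 0 0 -1;0 0 0 0 0 0 -1;0 0 0 0 0 0 -1;0 0 0 0 0 0 -1;0 0 0 0 0 0 -1'
python3 slabs.py
python3 - <<'E'
from fit import *
from scipy.optimize import minimize
d=cam("top")
def cv(x):
    c=x[:2];y=x[2];R=np.array([[np.cos(y),-np.sin(y)],[np.sin(y),np.cos(y)]]);L=lambda a,b,z:np.r_[R@[a,b]+c,z]
    return [(seg(L(-40,-35,22),L(-40,35,22)),9),(seg(L(20,-35,22),L(-40,-35,22)),9),(seg(L(10,35,22),L(-40,35,22)),9),(seg(L(-42,8,18),L(-115,8,18)),9),(seg(L(-42,-8,18),L(-115,-8,18)),9),(seg(L(-115,-8,18),L(-115,8,18)),9)]
g=np.array([538,213,np.radians(95)])
for w in(-4,0,4):
  r=[minimize(edgefit(d,cv,None),g+[a,b,np.radians(w)],method="Nelder-Mead",options=dict(initial_simplex=g+[a,b,np.radians(w)]+np.array([[0,0,0],[3,0,0],[0,3,0],[0,0,.07]]))) for a in(-4,0,4) for b in(-4,0,4)]
  r=min(r,key=lambda r:r.fun);print(r.x[:2].round(1),np.degrees(r.x[2]).round(1),r.fun)
h=cv2.cvtColor(d["img"],cv2.COLOR_RGB2HSV)
yy,xx=np.mgrid[:400,:640]
a,b=proj(d,[546,125,15]),0
m=(h[...,2]<115)&(h[...,0]<14)&(h[...,1]>120)&(abs(xx-a[0])<18)&(abs(yy-a[1])<9); print("handle",rect(d,m,15))
cv2.imwrite("pics/t8.png",cv2.resize(d["img"][155:225,135:285],None,fx=5,fy=5)[:,:,::-1])
E
```

```text
time: 69.2
tool_pos: [440.9, -246.0, 339.3]
tcp_rot: [180.0, -0.0, 5.6]
ft_force: [-0.1, -0.3, 0.6]
finger_gap: 85.7
grip_force: 0.0
px [393 176] area 223 xy [ 584.2 -285.5] ang 167.6 size [61.  33.7]
px [363 180] area 313 xy [ 565.8 -200.8] ang 5.5 size [76.3 36.1]
px [366 210] area 186 xy [ 483.4 -208.1] ang 179.8 size [47.7 36.3]
[536.4 214. ] 94.4 -6358.357421875
[536.4 214. ] 94.4 -6356.09326171875
[536.4 213.9] 94.4 -6359.4111328125
handle (array([544.15312342, 137.38858853]), np.float64(95.24719624197309), array([73.38632557, 16.46182118]))
```

View pics/t8.png

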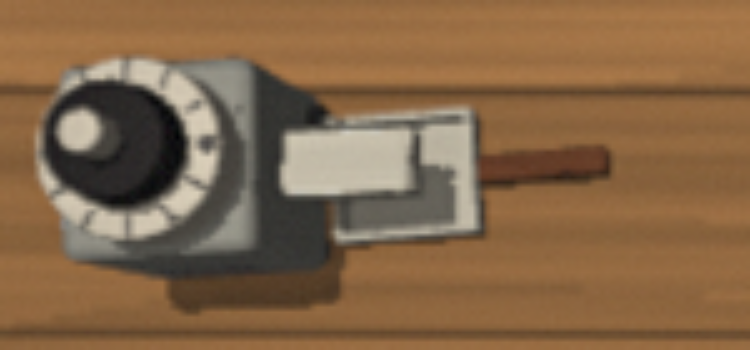

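```bash
python3 -c "from bench import *;print(hand_in())"
```

```text
the job is handed in; nothing more can be done
None
```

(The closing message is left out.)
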